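Set and lock the levelling foot of a coin balance

ROBOT

A 6-joint arm with a two-finger parallel gripper is mounted at the origin on a cart in front of the work surface, level with it; the furniture and walls round the work are solid. World frame = base frame: x ahead of the robot, y to its left, z up, the work surface at z = 0. Lengths are in m, angles in rad, forces in N, time in s.
With the tool pointing down it reaches from about 0.4 to 0.825 m from the base axis. Payload 7 kg.
Tool frame: the origin (TCP) lies midway between the tips of the shut fingers; the grasp point (between the pads) lies hold_point_z behind it (hold_point_z is the distance from the TCP to the grasp point, in m); z points along the fingers, y is the line along which they close (so a half turn about z gives the same grasp; the last joint's range is limited). The gripper opens to 88 mm and grips with 3 to 60 N. Pads are 19 mm wide; open, the fingers measure 130 mm over their backs; the gripper's body (78 mm by 193 mm) begins 47 mm behind the grasp point.
Start: joints at [1.409, 0.359, 0.012, 0, -1.224, -0.288], TCP at [0.293, 0.608, 0.227] pointing down, gripper open.
Joint ranges: [-3.07, 3.07], [-1.43, 2.12], [-1.02, 1.25], [-3.03, 1.67], [-3.05, -0], [-3.03, 3.03]. Speed limits (rad/s): [2.39, 2.39, 3.01, 3.14, 3.14, 3.14].

INTERFACE

Orientations are given as [roll, pitch, yaw] about the fixed x, y, z axes, in that order (R = Rz(yaw) Ry(pitch) Rx(roll)).
In Python, from station import * gives the robot as it stands.
- The arm moves only by the tool apply_moves, never from a script. Its argument "steps" is a list of rows, each an object with "translation": the shift along the world's x, y, z scaled (see below), a list of three; "rotation": the turn, a rotation vector about the world's x, y, z scaled (see below), a list of three. A call has exactly 10 rows; each row is the pose to reach, as a shift and turn from the pose commanded when the call began; what a row does not reach only later rows make up. The controller multiplies each number of a shift by 250 mm and each number of a turn by 30 degrees. A row lasts 1/12 s, in which the tool goes at most 41.7 mm and 7.16 degrees, less where a joint would pass 70% of its speed; a pose out of reach is approached as far as the arm can. A call with a number of a shift or a turn outside -1 to 1 is refused whole. A call with a gripper value outside its range is refused whole. "jaw" is the closure, from -1 (fully open) to 1 (shut), so that 0 is half open, set as the call begins (left out, the last holds). The fingers move at their own pace and stop on an object; "newtons" is the grip in N (left out, the last holds). Time passes only in rows, so rows that repeat a pose let the fingers close, or fill a call up. It gives the time, the measured TCP pose, the force, the opening and the grip force at its end, in the units of the state.
- get_state(): the state, without advancing time (a new reading comes with each control period).
- grab_frame(name): name is "scene" or "top" or "wrist"; returns the picture (480x640x3 uint8, blue, green, red); there is no depth.
- camera_model(name): a dict with "fx", "fy", "cx", "cy" (pixels), "k1" (the pictures are not rectified: a ray, as slopes to the right and down, at radius r is drawn at 1 + k1 r^2 times it, then the intrinsics apply), "xyz" and "rotation" of the camera in the world. Camera axes: x right, y down, z forward; pixel columns grow to the right and rows downward; lengths in m; the calibration is good to about 2 mm. A picture is of the moment at which its call begins: read the wrist's pose just before it. camera_model takes no time and is no camera call; for the wrist camera it gives the pose at the moment of the call.
- job_done(): hands the job in; it is judged then, once.
The state is a dict: "t": time; "q": joint angles; "qd": joint speeds; "joint_efforts": joint torques, N m; "eef_pos": TCP position; "ee_rot": TCP orientation; "force": force on the tool from outside, world axes, zero at the start; "moment": the same for the moment, N m; "width": finger opening in m; "gripper_force": force on a finger pad.
Only numpy, scipy, OpenCV 4.12 (cv2) and the standard library are available. Lean on these libraries where they do the work, as an engineer would, in place of code of your own. Each camera call takes 0.05 s, during which the arm holds its last target. There are 200 camera calls.

TASK

The coin balance's left front foot, as the robot sees it, hangs clear of its steel shoe: wind the black hexagon head of its screw clockwise until the foot just takes its share of the weight, about 0.3 N m of turning effort, without jacking the balance up. Then lock that setting: run the brass jam nut down against its washer and nip it up to about 0.5 N m without disturbing the foot. Keep off the weighing pan, leave the other things on the desk where they are, and let go.

Things in the scene. Friction and masses are not known exactly. Their poses are not given: they have to be found in the camera images.
- balance: White coin balance on an aluminium frame, fixed, 285 x 225 mm, housing top 70 mm above the desk. Origin on the desk under its middle; its front (-x) faces the robot. Two front feet stand on round ears at x -155 mm, y +95 mm (the loose one, to be set) and y -95 mm (set and locked already: leave it).
- screw: Threaded set screw, 20 mm, of the foot to be set: pad 33 mm across below, black hexagon head on top, 24 mm across flats, 75 to 93 mm above the origin. Origin on the axis, underside of the pad; y axis square to one pair of flats (a pair every 60 degrees). Clockwise from above winds it down 8 mm a turn, free at 0.05 N m, and it stays where left. Starts 0.9 to 2.3 mm above its shoe.
- head_grip (a point): Middle of the black hexagon head, on the screw's axis, 84 mm above the pad's underside.
- shoe: Rubber-soled steel shoe, 42 mm disc, 8 mm high, under that foot. Origin in the middle of its underside, on the desk. Once the pad bears on its top, the turning effort rises by 4 N m per radian at standstill, and up to 0.15 N m more while turning; that friction keeps it when let go. Past 0.13 rad (0.165 mm) the balance is jacked up.
- jam_nut: Brass hexagon jam nut on that screw, 36 mm across flats, 12 mm thick, below the black head: fingers reach it by straddling the head. Origin on the axis, underside of the nut; y axis square to one pair of flats (a pair every 60 degrees). Clockwise from above runs it down 8 mm a turn, free at 0.04 N m, independent of the screw; it stays where left. Starts 1.7 to 3.5 mm above its washer.
- nut_mid (a point): Middle of the jam nut, on the axis, 6 mm above its underside.
- washer: Steel spring washer, 33 mm across, 3 mm thick, on the frame's threaded boss (32 mm across, 10 mm high, on an ear 36 mm above the desk), under the nut. Origin in the middle of its underside. Once the nut seats on its top, the turning effort rises by 8 N m per radian at standstill and up to 0.25 N m more while turning; that friction keeps it. Past 0.11 rad (0.14 mm) it is overdone.
- pan: Round steel weighing pan, 115 mm across, on the balance's housing, 70 to 81 mm above the desk; sensitive, not to be touched. Origin in the middle of its underside.
- coin_dish: Grey pewter dish, 58 mm across, 16 mm high, a bystander. Origin under its middle.
- match_box: Red match box, 36 x 56 x 15 mm, a bystander. Origin under its middle.
- pencil_sharpener: Round brass pencil sharpener, 29 mm across, a bystander. Origin under its middle.
- eraser: Blue and white eraser, 22 x 54 x 12 mm, a bystander. Origin under its middle.

How it is judged:
On the way, in this order (a step that is already met when the one before it is completed fails the run):
1. the foot is wound down and bears on its shoe (pressed 0.015 to 0.165 mm into it: 0.05 to 0.5 N m at standstill) while the jam nut is still clear of its washer (z of screw in the frame of shoe between 0.007834 and 0.007985 m and z of jam_nut in the frame of washer above 0.0033 m), for 0.2 s.
2. the jam nut is run down and nipped up on its washer (pressed 0.013 to 0.14 mm into it: 0.08 to 0.9 N m at standstill) (z of jam_nut in the frame of washer between 0.00286 and 0.002987 m), for 0.2 s.
At the end, for the whole second after the job is handed in: The foot still bears on its shoe (0.015 to 0.165 mm of squash) and the jam nut is nipped up on its washer (0.013 to 0.14 mm of squash), both at rest and released (all of step 2 and z of screw in the frame of shoe between 0.007834 and 0.007985 m and angular speed of each of jam_nut, screw below 0.1 rad/s); the robot touches nothing.
It fails at once if the foot is driven more than 0.165 mm into its shoe, jacking the balance up (z of screw in the frame of shoe below 0.007834 m).
It fails at once if the jam nut is forced more than 0.14 mm into its washer (z of jam_nut in the frame of washer below 0.00286 m).
It fails at once if the weighing pan is touched with more than 3 N (contact force between any of the fingers, the arm and pan above 3 N).
It fails at once if the coin dish, match box, pencil sharpener or eraser is moved more than 15 mm (distance of any of coin_dish, match_box, pencil_sharpener, eraser from where it was at the start of the episode above 0.015 m).
It also fails if it takes over 72 s, if anything falls off the work surface, if the arm or the gripper's body presses on something with over 40 N, if the wrist force passes 120 N, or if a joint passes its speed limit or range.

## Working session

There is one attempt and no reset: what is moved stays moved. The work goes in short steps, Python scripts to look and compute and a tool call to move; the robot and the scene stay as the last step left them, time stands still between calls to the robot, and variables do not carry over. Pictures are saved under pics/ and viewed, at most 10 in all, crops included, and the job is handed in when it is done.

Besides the shell and the picture viewer there is one more tool, called as name(argument=value, ...) on one line, values as JSON. apply_moves: Moves the arm, as the interface text tells. Shifts and turns lie within -1 to 1; 1 stands for 250 mm of shift or 30 degrees of turn. Its arguments: {"type":"object","properties":{"steps":{"type":"array"},"jaw":{"type":"number"},"newtons":{"type":"number"}},"required":["steps"]}

```bash
mkdir -p pics; ls
python3 - <<'E'
from station import *
import cv2
s=get_state();print(s)
for n in("scene","top"):
    m=camera_model(n);print(n,m)
    cv2.imwrite(f"pics/{n}0.png",grab_frame(n))
print(camera_model("wrist"))
E
```

```text
pics
{'t': 0.0, 'q': array([ 1.40912442e+00,  3.59391214e-01,  1.10463934e-02, -3.38474057e-04,
       -1.22412515e+00, -2.88092528e-01]), 'qd': array([ 0.00028056,  0.00055731,  0.00141232, -0.00099206, -0.00028594,
        0.00039101]), 'joint_efforts': array([-3.52921438e-05, -5.82721317e+01,  2.93046409e+01,  6.99689627e+00,
        6.71296104e-03, -1.71416482e-04]), 'eef_pos': array([0.29327619, 0.60739875, 0.22561659]), 'ee_rot': array([ 3.13989758e+00, -1.70492717e-04, -4.49879557e-01]), 'force': array([-0.56015959,  0.82190287,  0.01881107]), 'moment': array([0.01566016, 0.04668049, 0.01791354]), 'gripper_force': 0.0, 'width': 0.0876130533516526}
scene {'fx': 527.6655668168984, 'fy': 527.6655668168984, 'cx': 313.01658287044586, 'cy': 244.45069230105548, 'k1': 0.045179853239774616, 'xyz': array([-0.17358293, -0.94569725,  0.96633857]), 'rotation': array([-2.17824234,  0.01206801, -0.65113719])}
top {'fx': 582.1690113217571, 'fy': 582.1690113217571, 'cx': 324.43380215786607, 'cy': 231.12872396109566, 'k1': 0.06270377303541164, 'xyz': array([0.31520353, 0.04867579, 1.57399062]), 'rotation': array([-2.99033173,  0.01670247, -1.57663851])}
{'fx': 388.1443602947715, 'fy': 388.1443602947715, 'cx': 319.90151495882805, 'cy': 239.0853121996827, 'k1': 0.005688171700920304, 'xyz': array([0.3665324 , 0.5725732 , 0.38476863]), 'rotation': array([ 2.83917703e+00, -1.23673624e-03, -2.02159367e+00])}
```

View pics/top0.png

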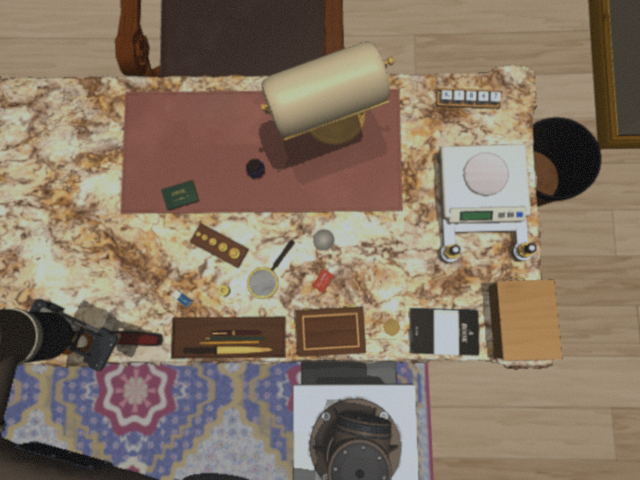

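View pics/scene0.png

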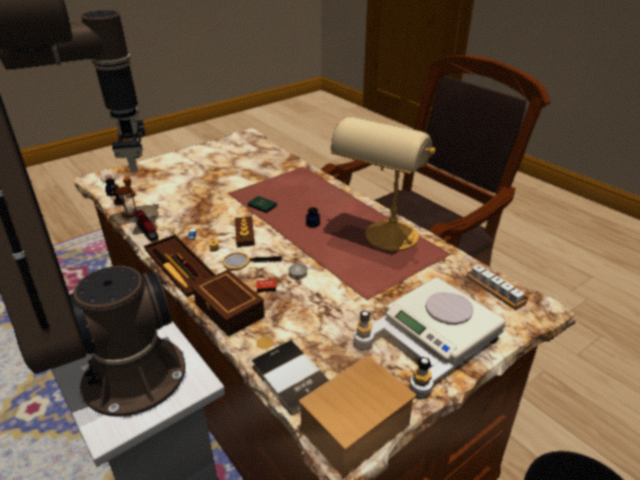

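```bash
python3 -c "
import station
print([n for n in dir(station) if n[0]!='_'], getattr(station,'hold_point_z',None))"
```

```text
['Unreachable', 'camera_model', 'get_state', 'grab_frame', 'hold_point_z', 'job_done'] 0.0188
```

```bash
cat > h.py <<'E'
import numpy as np, cv2
from scipy.spatial.transform import Rotation as R
from station import *
def ray(m,u,v):
    x=(u-m["cx"])/m["fx"]; y=(v-m["cy"])/m["fy"]; rd=np.hypot(x,y); r=rd
    for _ in range(20): r=rd/(1+m["k1"]*r*r)
    k=1/(1+m["k1"]*r*r)
    return R.from_euler("xyz",m["rotation"]).as_matrix()@np.array([x*k,y*k,1])
def onz(m,u,v,z):
    d=ray(m,u,v); return m["xyz"]+d*(z-m["xyz"][2])/d[2]
def tri(m1,p1,m2,p2):
    d1,d2=ray(m1,*p1),ray(m2,*p2); t=np.linalg.lstsq(np.c_[d1,-d2],m2["xyz"]-m1["xyz"],rcond=None)[0]
    a,b=m1["xyz"]+t[0]*d1,m2["xyz"]+t[1]*d2
    return (a+b)/2,np.linalg.norm(a-b)
def proj(m,P):
    c=R.from_euler("xyz",m["rotation"]).as_matrix().T@(np.asarray(P)-m["xyz"]); x,y=c[:2]/c[2]; k=1+m["k1"]*(x*x+y*y)
    return m["fx"]*x*k+m["cx"],m["fy"]*y*k+m["cy"]
E
python3 - <<'E'
from h import *
t,s=camera_model("top"),camera_model("scene")
print("left head top, z=.1",onz(t,455,247,.1),"right",onz(t,528,245,.1))
print(tri(t,(455,247),s,(365,315)),tri(t,(528,245),s,(424,363)))
a=cv2.imread("pics/top0.png")[130:370,380:580];b=cv2.imread("pics/scene0.png")[270:450,290:530]
cv2.imwrite("pics/c.png",np.hstack([cv2.resize(a,(400,480),interpolation=2),cv2.resize(b[:,:200],(400,360),interpolation=2).repeat(1,0) if 0 else cv2.copyMakeBorder(cv2.resize(b,(400,300),interpolation=2),0,180,0,0,0)]))
print("corners balance z=.07",[onz(t,*p,.07)[:2].round(3) for p in((441,146),(527,145),(441,220),(529,220))])
print("box corners z=.1",[onz(t,*p,.1)[:2].round(3) for p in((490,281),(554,280),(498,360))])
E
```

```text
left head top, z=.1 [ 0.4966028  -0.25857863  0.1       ] right [ 0.50041172 -0.44051824  0.1       ]
(array([ 0.49616276, -0.25885523,  0.09539789]), np.float64(0.002376583310118365)) (array([ 0.50182882, -0.44511956,  0.08502226]), np.float64(0.0011376450949856245))
corners balance z=.07 [array([ 0.771, -0.238]), array([ 0.77 , -0.463]), array([ 0.571, -0.231]), array([ 0.569, -0.457])]
box corners z=.1 [array([ 0.41 , -0.342]), array([ 0.412, -0.499]), array([ 0.218, -0.351])]
```

View pics/c.png

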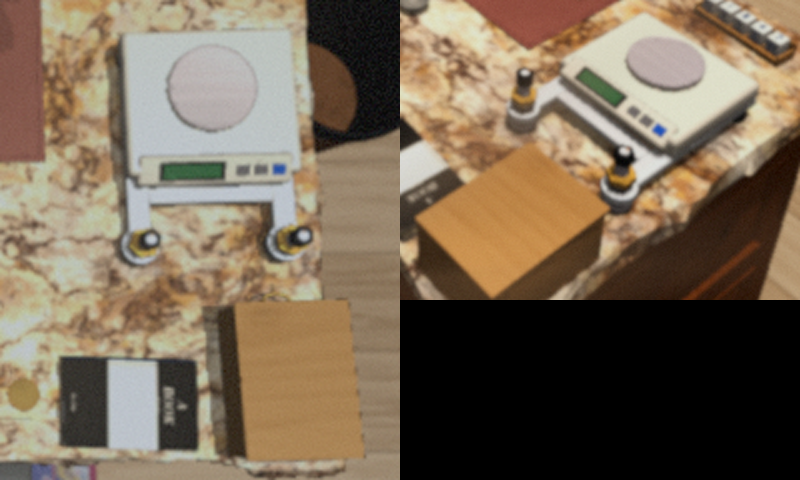

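apply_moves(steps=[{"translation": [0.08, -0.14, 0.02], "rotation": [0, 0, 0]}, {"translation": [0.16, -0.28, 0.04], "rotation": [0, 0, 0]}, {"translation": [0.24, -0.42, 0.05], "rotation": [0, 0, 0]}, {"translation": [0.32, -0.56, 0.05], "rotation": [0, 0, 0]}, {"translation": [0.4, -0.7, 0.05], "rotation": [0, 0, 0]}, {"translation": [0.48, -0.84, 0.05], "rotation": [0, 0, 0]}, {"translation": [0.56, -1, 0.05], "rotation": [0, 0, 0]}, {"translation": [0.56, -1, 0.05], "rotation": [0, 0, 0]}, {"translation": [0.56, -1, 0.05], "rotation": [0, 0, 0]}, {"translation": [0.56, -1, 0.05], "rotation": [0, 0, 0]}], jaw=-1, newtons=30)

```text
t: 0.93
eef_pos: [0.4337, 0.3577, 0.2391]
ee_rot: [-3.141, 0.0, -0.451]
force: [0.7, 0.2, -0.2]
width: 0.088
gripper_force: 0.0
```

apply_moves(steps=[{"translation": [0.03, -0.14, 0], "rotation": [0, 0, 0]}, {"translation": [0.06, -0.28, 0], "rotation": [0, 0, 0]}, {"translation": [0.08, -0.42, 0], "rotation": [0, 0, 0]}, {"translation": [0.1, -0.56, 0], "rotation": [0, 0, 0]}, {"translation": [0.12, -0.7, 0], "rotation": [0, 0, 0]}, {"translation": [0.14, -0.84, 0], "rotation": [0, 0, 0]}, {"translation": [0.16, -1, 0], "rotation": [0, 0, 0]}, {"translation": [0.16, -1, 0], "rotation": [0, 0, 0]}, {"translation": [0.16, -1, 0], "rotation": [0, 0, 0]}, {"translation": [0.16, -1, 0], "rotation": [0, 0, 0]}])

```text
t: 1.77
eef_pos: [0.4737, 0.1088, 0.239]
ee_rot: [-3.141, 0.0, -0.449]
force: [-0.1, 0.3, 0.3]
width: 0.0875
gripper_force: 0.0
```

apply_moves(steps=[{"translation": [0.02, -0.14, 0], "rotation": [0, 0, 0]}, {"translation": [0.04, -0.28, 0], "rotation": [0, 0, 0]}, {"translation": [0.06, -0.42, 0], "rotation": [0, 0, 0]}, {"translation": [0.08, -0.56, 0], "rotation": [0, 0, 0]}, {"translation": [0.1, -0.7, 0], "rotation": [0, 0, 0]}, {"translation": [0.1, -0.84, 0], "rotation": [0, 0, 0]}, {"translation": [0.1, -1, 0], "rotation": [0, 0, 0]}, {"translation": [0.1, -1, 0], "rotation": [0, 0, 0]}, {"translation": [0.1, -1, 0], "rotation": [0, 0, 0]}, {"translation": [0.1, -1, 0], "rotation": [0, 0, 0]}])

```text
t: 2.6
eef_pos: [0.499, -0.141, 0.2387]
ee_rot: [3.141, 0.001, -0.449]
force: [-0.3, 0.0, 0.4]
width: 0.0873
gripper_force: 0.0
```

Now over the foot for a wrist picture.

apply_moves(steps=[{"translation": [0, -0.12, 0], "rotation": [0, 0, 0]}, {"translation": [0, -0.24, -0.02], "rotation": [0, 0, 0]}, {"translation": [0, -0.36, -0.04], "rotation": [0, 0, 0]}, {"translation": [0, -0.47, -0.08], "rotation": [0, 0, 0]}, {"translation": [0, -0.47, -0.12], "rotation": [0, 0, 0]}, {"translation": [0, -0.47, -0.16], "rotation": [0, 0, 0]}, {"translation": [0, -0.47, -0.16], "rotation": [0, 0, 0]}, {"translation": [0, -0.47, -0.16], "rotation": [0, 0, 0]}, {"translation": [0, -0.47, -0.16], "rotation": [0, 0, 0]}, {"translation": [0, -0.47, -0.16], "rotation": [0, 0, 0]}])

```text
t: 3.43
eef_pos: [0.4992, -0.2587, 0.1999]
ee_rot: [-3.141, -0.001, -0.448]
force: [-0.4, 0.1, -0.3]
width: 0.0875
gripper_force: 0.0
```

Run:
```python
from h import *
import pickle
s=get_state();m=camera_model("wrist");f=grab_frame("wrist")
cv2.imwrite("pics/w1.png",f);pickle.dump(m,open("w1.pkl","wb"))
print(s["q"].round(3),s["eef_pos"],s["ee_rot"],s["moment"],m["xyz"],m["rotation"])
print(proj(m,[.497,-.259,.1]))
```

```text
[-0.13   0.193 -0.28   0.    -1.096  1.253] [ 0.49923184 -0.25873547  0.19994872] [-3.14128546e+00 -1.38443617e-03 -4.48053700e-01] [ 0.0042463  -0.00867033  0.02030069] [ 0.57223035 -0.29365013  0.35910777] [ 2.84043327e+00  5.25838543e-04 -2.01968236e+00]
(np.float64(322.13610376564253), np.float64(242.26557756653028))
```

View pics/w1.png

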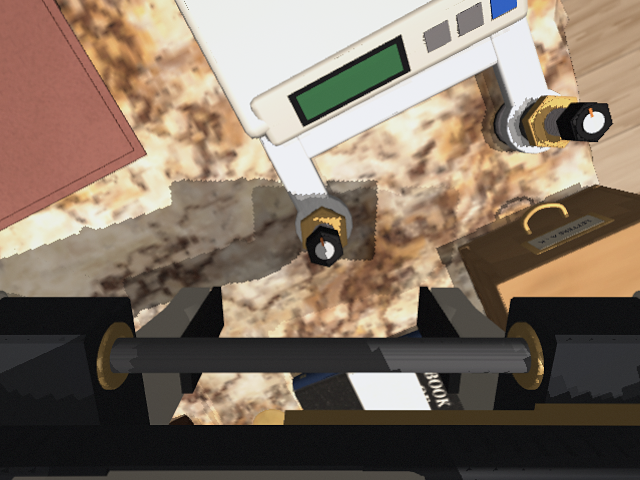

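Run:
```python
from h import *
import pickle
m=pickle.load(open("w1.pkl","rb"));f=cv2.imread("pics/w1.png")
x0,y0=285,185
c=f[y0:y0+95,x0:x0+85]
cv2.imwrite("pics/z.png",cv2.resize(c,None,fx=6.3,fy=6.3,interpolation=0))
h=cv2.cvtColor(c,cv2.COLOR_BGR2HSV)
w=((h[...,2]>150)&(h[...,1]<40)).astype(np.uint8); w[:50]=0
n,l,st,ce=cv2.connectedComponentsWithStats(w);i=1+st[1:,4].argmax();p=ce[i]+[x0,y0];print("white",st[i],p)
for z in(.100,.102,.104):print(z,onz(m,*p,z))
b=(h[...,2]<45).astype(np.uint8);n,l,st,ce=cv2.connectedComponentsWithStats(b);i=1+st[1:,4].argmax();print(st[i],ce[i])
k=max(cv2.findContours(((l==i)|(w>0)).astype(np.uint8),0,2)[0],key=cv2.contourArea)
a=cv2.approxPolyDP(cv2.convexHull(k),1.5,True)[:,0]+[x0,y0];print(a.tolist())
P=np.array([onz(m,*q,.102)[:2] for q in a]);print(P.round(4).tolist())
d=np.roll(P,-1,0)-P;print(np.c_[np.hypot(*d.T)*1e3,np.degrees(np.arctan2(d[:,1],d[:,0]))].round(1).tolist())
```

```text
white [ 39  57  10  17 123] [328.52845528 249.56910569]
0.1 [ 0.49017192 -0.26072283  0.1       ]
0.102 [ 0.49080531 -0.26097699  0.102     ]
0.104 [ 0.4914387  -0.26123115  0.104     ]
[ 21  41  37  41 785] [38.64713376 59.78471338]
[[319, 226], [336, 230], [341, 245], [342, 254], [329, 266], [311, 262], [307, 250], [307, 238]]
[[0.5091, -0.2624], [0.5014, -0.2717], [0.4901, -0.2702], [0.4837, -0.2681], [0.4795, -0.256], [0.4878, -0.2458], [0.4971, -0.2473], [0.5049, -0.2512]]
[[12.0, -129.4], [11.5, 172.7], [6.7, 161.2], [12.8, 109.1], [13.1, 50.9], [9.4, -8.7], [8.8, -26.3], [12.0, -69.7]]
```

View pics/z.png

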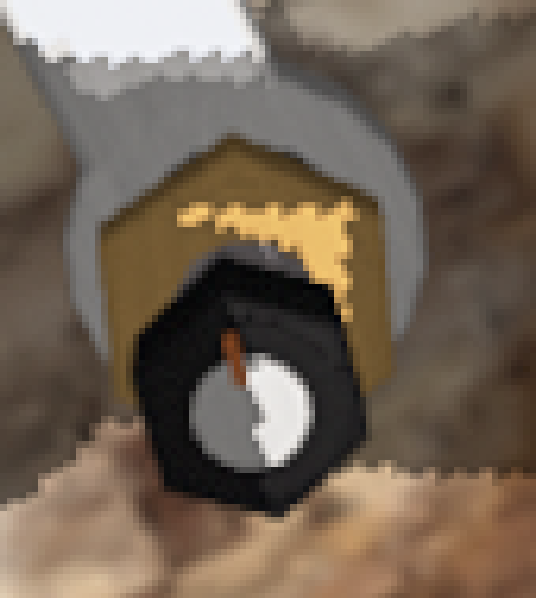

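Run:
```python
from h import *
import pickle
m=pickle.load(open("w1.pkl","rb"))
print(onz(m,324.9,250,.102),tri(m,(324.9,250),camera_model("top"),(455.5,249.5)))
v=np.array([(102,225),(235,135),(384,205),(392,378)])/6.3+[285,185]
P=np.array([onz(m,*q,.0635)[:2] for q in v]);d=np.diff(P,axis=0);print(P.round(4).tolist(),np.c_[np.hypot(*d.T)*1e3,np.degrees(np.arctan2(d[:,1],d[:,0]))%60].round(1).tolist())
print("centre nut",(P[0]+P[3])/2)
```

```text
[ 0.49161891 -0.25855316  0.102     ] (array([ 0.49062967, -0.25890244,  0.10038639]), np.float64(0.0014874453510902658))
[[0.5096, -0.247], [0.5127, -0.2669], [0.4967, -0.2797], [0.4756, -0.2712]] [[20.1, 38.9], [20.6, 38.7], [22.7, 38.0]]
centre nut [ 0.49259304 -0.25910494]
```

apply_moves(steps=[{"translation": [-0.029, 0, -0.05], "rotation": [0, 0, 0.2]}, {"translation": [-0.029, 0, -0.1], "rotation": [0, 0, 0.4]}, {"translation": [-0.029, 0, -0.16], "rotation": [0, 0, 0.553]}, {"translation": [-0.029, 0, -0.24], "rotation": [0, 0, 0.553]}, {"translation": [-0.029, 0, -0.32], "rotation": [0, 0, 0.553]}, {"translation": [-0.029, 0, -0.4], "rotation": [0, 0, 0.553]}, {"translation": [-0.029, 0, -0.45], "rotation": [0, 0, 0.553]}, {"translation": [-0.029, 0, -0.492], "rotation": [0, 0, 0.553]}, {"translation": [-0.029, 0, -0.492], "rotation": [0, 0, 0.553]}, {"translation": [-0.029, 0, -0.492], "rotation": [0, 0, 0.553]}])

```text
t: 4.32
eef_pos: [0.4914, -0.2596, 0.0763]
ee_rot: [3.141, 0.0, -0.16]
force: [-0.0, 0.5, 0.1]
width: 0.0876
gripper_force: 0.0
```

apply_moves(steps=[{"translation": [0, 0, 0], "rotation": [0, 0, 0]}, {"translation": [0, 0, 0], "rotation": [0, 0, 0]}, {"translation": [0, 0, 0], "rotation": [0, 0, 0]}, {"translation": [0, 0, 0], "rotation": [0, 0, 0]}, {"translation": [0, 0, 0], "rotation": [0, 0, 0]}, {"translation": [0, 0, 0], "rotation": [0, 0, 0]}, {"translation": [0, 0, 0], "rotation": [0, 0, 0]}, {"translation": [0, 0, 0], "rotation": [0, 0, 0]}, {"translation": [0, 0, 0], "rotation": [0, 0, 0]}, {"translation": [0, 0, 0], "rotation": [0, 0, 0]}], jaw=1, newtons=10)

```text
t: 5.15
eef_pos: [0.4912, -0.2597, 0.076]
ee_rot: [3.142, 0.0, -0.16]
force: [-0.3, 0.0, 0.1]
width: 0.0267
gripper_force: 0.1
```

```bash
cat > st.py <<'E'
from h import *
s=get_state();print(round(s["t"],2),s["eef_pos"].round(5),"yaw",np.degrees(s["ee_rot"][2]).round(2),"F",s["force"].round(2),"M",s["moment"].round(3),"w",s["width"].round(4),"g",s["gripper_force"],"q6",s["q"][5].round(3))
E
python3 st.py; python3 st.py
```

```text
Traceback (most recent call last):
  File "st.py", line 2, in <module>
    s=get_state();print(round(s["t"],2),s["eef_pos"].round(5),"yaw",np.degrees(s["ee_rot"][2]).round(2),"F",s["force"].round(2),"M",s["moment"].round(3),"w",s["width"].round(4),"g",s["gripper_force"],"q6",s["q"][5].round(3))
                                                                                                                                                             ^^^^^^^^^^^^^^^^
AttributeError: 'float' object has no attribute 'round'
Traceback (most recent call last):
  File "st.py", line 2, in <module>
    s=get_state();print(round(s["t"],2),s["eef_pos"].round(5),"yaw",np.degrees(s["ee_rot"][2]).round(2),"F",s["force"].round(2),"M",s["moment"].round(3),"w",s["width"].round(4),"g",s["gripper_force"],"q6",s["q"][5].round(3))
                                                                                                                                                             ^^^^^^^^^^^^^^^^
AttributeError: 'float' object has no attribute 'round'
```

apply_moves(steps=[{"translation": [0, 0, 0], "rotation": [0, 0, 0]}, {"translation": [0, 0, 0], "rotation": [0, 0, 0]}, {"translation": [0, 0, 0], "rotation": [0, 0, 0]}, {"translation": [0, 0, 0], "rotation": [0, 0, 0]}, {"translation": [0, 0, 0], "rotation": [0, 0, 0]}, {"translation": [0, 0, 0], "rotation": [0, 0, 0]}, {"translation": [0, 0, 0], "rotation": [0, 0, 0]}, {"translation": [0, 0, 0], "rotation": [0, 0, 0]}, {"translation": [0, 0, 0], "rotation": [0, 0, 0]}, {"translation": [0, 0, 0], "rotation": [0, 0, 0]}])

```text
t: 5.98
eef_pos: [0.4912, -0.2596, 0.0761]
ee_rot: [-3.142, -0.0, -0.16]
force: [0.2, 3.5, 1.2]
width: 0.024
gripper_force: 10.0
```

```bash
sed -i 's/s\["width"\].round(4)/round(s["width"],4)/' st.py;python3 st.py
```

```text
5.98 [ 0.49125 -0.25962  0.07606] yaw -9.19 F [0.22 3.5  1.2 ] M [ 1.208 -0.097 -0.029] w 0.024 g 10.000108365202323 q6 1.544
```

apply_moves(steps=[{"translation": [0, 0.002, 0], "rotation": [0, 0, 0]}, {"translation": [0, 0.002, 0], "rotation": [0, 0, 0]}, {"translation": [0, 0.002, 0], "rotation": [0, 0, 0]}, {"translation": [0, 0.002, -0.0004], "rotation": [0, 0, -0.14]}, {"translation": [0, 0.002, -0.0008], "rotation": [0, 0, -0.28]}, {"translation": [0, 0.002, -0.0012], "rotation": [0, 0, -0.42]}, {"translation": [0, 0.002, -0.0016], "rotation": [0, 0, -0.56]}, {"translation": [0, 0.002, -0.002], "rotation": [0, 0, -0.7]}, {"translation": [0, 0.002, -0.0024], "rotation": [0, 0, -0.84]}, {"translation": [0, 0.002, -0.0027], "rotation": [0, 0, -1]}], newtons=30)

```text
t: 6.82
eef_pos: [0.4913, -0.2591, 0.0754]
ee_rot: [-3.142, -0.0, -0.687]
force: [0.6, 2.5, 0.9]
width: 0.0235
gripper_force: 30.0
```

```bash
python3 st.py
```

```text
6.82 [ 0.4913  -0.25909  0.0754 ] yaw -39.37 F [0.59 2.48 0.94] M [ 1.169 -0.178 -0.009] w 0.0235 g 29.995963201763516 q6 1.016
```

apply_moves(steps=[{"translation": [0, 0.001, -0.0002], "rotation": [0, 0, -0.06]}, {"translation": [0, 0.001, -0.0003], "rotation": [0, 0, -0.12]}, {"translation": [0, 0.001, -0.0005], "rotation": [0, 0, -0.18]}, {"translation": [0, 0.001, -0.0006], "rotation": [0, 0, -0.24]}, {"translation": [0, 0.001, -0.0008], "rotation": [0, 0, -0.3]}, {"translation": [0, 0.001, -0.001], "rotation": [0, 0, -0.36]}, {"translation": [0, 0.001, -0.0011], "rotation": [0, 0, -0.42]}, {"translation": [0, 0.001, -0.0012], "rotation": [0, 0, -0.467]}, {"translation": [0, 0.001, -0.0012], "rotation": [0, 0, -0.467]}, {"translation": [0, 0.001, -0.0012], "rotation": [0, 0, -0.467]}], newtons=40)

```text
t: 7.65
eef_pos: [0.4913, -0.2589, 0.0751]
ee_rot: [-3.142, -0.0, -0.928]
force: [0.3, 2.6, 0.7]
width: 0.0232
gripper_force: 40.0
```

```bash
sed -i 's/$/; /;2s/; $/;print("tau6",s["joint_efforts"][5].round(3))/' st.py; python3 st.py
```

```text
7.65 [ 0.49131 -0.2589   0.07508] yaw -53.15 F [0.32 2.62 0.73] M [ 1.045 -0.227 -0.05 ] w 0.0232 g 40.000088247979875 q6 0.776
tau6 -0.117
```

apply_moves(steps=[{"translation": [0, 0, 0], "rotation": [0, 0, -0.04]}, {"translation": [0, 0, -0.0002], "rotation": [0, 0, -0.08]}, {"translation": [0, 0, -0.0003], "rotation": [0, 0, -0.12]}, {"translation": [0, 0, -0.0004], "rotation": [0, 0, -0.16]}, {"translation": [0, 0, -0.0004], "rotation": [0, 0, -0.16]}, {"translation": [0, 0, -0.0004], "rotation": [0, 0, -0.16]}, {"translation": [0, 0, -0.0004], "rotation": [0, 0, -0.16]}, {"translation": [0, 0, -0.0004], "rotation": [0, 0, -0.16]}, {"translation": [0, 0, -0.0004], "rotation": [0, 0, -0.16]}, {"translation": [0, 0, -0.0004], "rotation": [0, 0, -0.16]}])

```text
t: 8.48
eef_pos: [0.4913, -0.2589, 0.075]
ee_rot: [-3.142, -0.0, -1.012]
force: [0.8, 2.7, 1.1]
width: 0.0242
gripper_force: 40.0
```

```bash
python3 st.py
```

```text
8.48 [ 0.49126 -0.25891  0.07498] yaw -57.99 F [0.79 2.73 1.09] M [ 1.268 -0.521 -0.036] w 0.0242 g 39.999755276876385 q6 0.691
tau6 0.016
```

```bash
cat > av.py <<'E'
from h import *
import sys
L=[]
for i in range(int(sys.argv[1]) if len(sys.argv)>1 else 5):
    f=grab_frame("wrist");s=get_state();L.append([np.degrees(s["ee_rot"][2]),*s["force"],*s["moment"],s["joint_efforts"][5],s["width"]*1e3,s["eef_pos"][2]*1e3])
L=np.array(L);print("t",round(s["t"],2));print("yaw Fx Fy Fz Mx My Mz tau6 w z");print(L.mean(0).round(3));print(L.std(0).round(3))
cv2.imwrite("pics/last.png",f)
E
python3 av.py 6
```

```text
t 8.78
yaw Fx Fy Fz Mx My Mz tau6 w z
[-5.7989e+01  1.5280e+00  2.6820e+00  1.9800e-01  1.2530e+00 -5.0600e-01
  0.0000e+00  1.4000e-02  2.3646e+01  7.4995e+01]
[0.002 0.647 0.338 0.21  0.018 0.038 0.023 0.001 0.167 0.003]
```

apply_moves(steps=[{"translation": [0, 0, -0.0001], "rotation": [0, 0, -0.04]}, {"translation": [0, 0, -0.0002], "rotation": [0, 0, -0.08]}, {"translation": [0, 0, -0.0003], "rotation": [0, 0, -0.12]}, {"translation": [0, 0, -0.0004], "rotation": [0, 0, -0.16]}, {"translation": [0, 0, -0.0005], "rotation": [0, 0, -0.2]}, {"translation": [0, 0, -0.0005], "rotation": [0, 0, -0.2]}, {"translation": [0, 0, -0.0005], "rotation": [0, 0, -0.2]}, {"translation": [0, 0, -0.0005], "rotation": [0, 0, -0.2]}, {"translation": [0, 0, -0.0005], "rotation": [0, 0, -0.2]}, {"translation": [0, 0, -0.0005], "rotation": [0, 0, -0.2]}])

```text
t: 9.62
eef_pos: [0.4912, -0.2589, 0.0748]
ee_rot: [-3.142, 0.0, -1.117]
force: [2.0, 4.0, 0.9]
width: 0.0238
gripper_force: 40.0
```

```bash
python3 av.py 4
```

```text
t 9.82
yaw Fx Fy Fz Mx My Mz tau6 w z
[-6.3989e+01  1.9090e+00  3.1420e+00 -1.0200e-01  1.3960e+00 -6.9100e-01
 -2.5000e-02  2.4000e-02  2.3606e+01  7.4856e+01]
[0.002 0.723 0.239 0.193 0.026 0.011 0.013 0.001 0.097 0.017]
```

apply_moves(steps=[{"translation": [0.001, 0.001, -0.0001], "rotation": [0, 0, -0.04]}, {"translation": [0.001, 0.001, -0.0002], "rotation": [0, 0, -0.08]}, {"translation": [0.001, 0.001, -0.0003], "rotation": [0, 0, -0.12]}, {"translation": [0.001, 0.001, -0.0004], "rotation": [0, 0, -0.16]}, {"translation": [0.001, 0.001, -0.0005], "rotation": [0, 0, -0.2]}, {"translation": [0.001, 0.001, -0.0005], "rotation": [0, 0, -0.2]}, {"translation": [0.001, 0.001, -0.0005], "rotation": [0, 0, -0.2]}, {"translation": [0.001, 0.001, -0.0005], "rotation": [0, 0, -0.2]}, {"translation": [0.001, 0.001, -0.0005], "rotation": [0, 0, -0.2]}, {"translation": [0.001, 0.001, -0.0005], "rotation": [0, 0, -0.2]}])

```text
t: 10.65
eef_pos: [0.4914, -0.2587, 0.0747]
ee_rot: [3.141, 0.0, -1.221]
force: [1.2, 2.5, 0.6]
width: 0.0234
gripper_force: 40.0
```

```bash
python3 av.py 3
```

```text
t 10.8
yaw Fx Fy Fz Mx My Mz tau6 w z
[-6.9989e+01  9.3200e-01  1.8760e+00  6.6000e-02  9.8600e-01 -2.3700e-01
  9.0000e-03  6.0000e-03  2.3679e+01  7.4733e+01]
[0.001 0.42  0.209 0.679 0.006 0.014 0.033 0.    0.079 0.009]
```

apply_moves(steps=[{"translation": [0.001, 0.002, -0.0001], "rotation": [0, 0, -0.04]}, {"translation": [0.001, 0.002, -0.0002], "rotation": [0, 0, -0.08]}, {"translation": [0.001, 0.002, -0.0003], "rotation": [0, 0, -0.12]}, {"translation": [0.001, 0.002, -0.0004], "rotation": [0, 0, -0.16]}, {"translation": [0.001, 0.002, -0.0005], "rotation": [0, 0, -0.2]}, {"translation": [0.001, 0.002, -0.0005], "rotation": [0, 0, -0.2]}, {"translation": [0.001, 0.002, -0.0005], "rotation": [0, 0, -0.2]}, {"translation": [0.001, 0.002, -0.0005], "rotation": [0, 0, -0.2]}, {"translation": [0.001, 0.002, -0.0005], "rotation": [0, 0, -0.2]}, {"translation": [0.001, 0.002, -0.0005], "rotation": [0, 0, -0.2]}])

```text
t: 11.63
eef_pos: [0.4916, -0.2582, 0.0746]
ee_rot: [3.141, 0.0, -1.326]
force: [-1.3, 0.2, 1.4]
width: 0.0236
gripper_force: 40.0
```

```bash
python3 av.py 3
```

```text
t 11.78
yaw Fx Fy Fz Mx My Mz tau6 w z
[-7.5987e+01 -1.4840e+00 -5.2000e-02  1.9390e+00  1.7300e-01  5.5800e-01
  3.5100e-01 -3.8100e-01  2.3423e+01  7.4608e+01]
[0.001 0.317 0.124 0.667 0.032 0.027 0.011 0.001 0.33  0.002]
```

apply_moves(steps=[{"translation": [0, 0, 0], "rotation": [0, 0, 0]}, {"translation": [0, 0, 0], "rotation": [0, 0, 0]}, {"translation": [0, 0, 0], "rotation": [0, 0, 0]}, {"translation": [0, 0, 0], "rotation": [0, 0, 0]}, {"translation": [0, 0, 0], "rotation": [0, 0, 0]}, {"translation": [0, 0, 0], "rotation": [0, 0, 0]}, {"translation": [0, 0, 0], "rotation": [0, 0, 0]}, {"translation": [0, 0, 0], "rotation": [0, 0, 0]}, {"translation": [0, 0, 0], "rotation": [0, 0, 0]}, {"translation": [0, 0, 0], "rotation": [0, 0, 0]}], jaw=-0.36)

```text
t: 12.62
eef_pos: [0.4917, -0.2582, 0.0746]
ee_rot: [-3.142, -0.0, -1.326]
force: [-0.4, 0.5, -1.1]
width: 0.0594
gripper_force: 0.0
```

```bash
python3 av.py 3
```

```text
t 12.77
yaw Fx Fy Fz Mx My Mz tau6 w z
[-7.5991e+01  3.0500e-01  1.9200e-01 -1.2700e-01  5.9000e-02 -3.9000e-02
 -2.4000e-02 -0.0000e+00  5.9495e+01  7.4605e+01]
[0.001 0.307 0.309 0.015 0.016 0.028 0.01  0.    0.139 0.008]
```

apply_moves(steps=[{"translation": [0, 0, 0], "rotation": [0, 0, 0.2]}, {"translation": [0, 0, 0], "rotation": [0, 0, 0.4]}, {"translation": [0, 0, 0], "rotation": [0, 0, 0.6]}, {"translation": [0, 0, 0], "rotation": [0, 0, 0.8]}, {"translation": [0, 0, 0], "rotation": [0, 0, 1]}, {"translation": [0, 0, 0], "rotation": [0, 0, 1]}, {"translation": [0, 0, 0], "rotation": [0, 0, 1]}, {"translation": [0, 0, 0], "rotation": [0, 0, 1]}, {"translation": [0, 0, 0], "rotation": [0, 0, 1]}, {"translation": [0, 0, 0], "rotation": [0, 0, 1]}])

```text
t: 13.6
eef_pos: [0.4917, -0.2582, 0.0746]
ee_rot: [-3.142, 0.0, -0.804]
force: [0.2, -0.1, 0.2]
width: 0.0596
gripper_force: 0.0
```

apply_moves(steps=[{"translation": [0, 0, 0], "rotation": [0, 0, 0.2]}, {"translation": [0, 0, 0], "rotation": [0, 0, 0.4]}, {"translation": [0, 0, 0], "rotation": [0, 0, 0.6]}, {"translation": [0, 0, 0], "rotation": [0, 0, 0.8]}, {"translation": [0, 0, -0.03], "rotation": [0, 0, 0.817]}, {"translation": [0, 0, -0.06], "rotation": [0, 0, 0.817]}, {"translation": [0, 0, -0.09], "rotation": [0, 0, 0.817]}, {"translation": [0, 0, -0.12], "rotation": [0, 0, 0.817]}, {"translation": [0, 0, -0.134], "rotation": [0, 0, 0.817]}, {"translation": [0, 0, -0.134], "rotation": [0, 0, 0.817]}])

```text
t: 14.43
eef_pos: [0.4908, -0.258, 0.0396]
ee_rot: [3.141, 0.002, -0.376]
force: [-0.1, 0.6, -0.2]
width: 0.0598
gripper_force: 0.0
```

```bash
python3 av.py 3; python3 st.py
```

```text
t 14.58
yaw Fx Fy Fz Mx My Mz tau6 w z
[-2.1513e+01 -2.3100e-01  2.7100e-01  2.5900e-01 -2.7000e-02 -2.6000e-02
 -8.0000e-03 -1.8000e-02  5.9563e+01  4.0760e+01]
[0.013 0.274 0.358 0.281 0.011 0.007 0.005 0.004 0.172 0.342]
14.58 [ 0.49189 -0.25822  0.04115] yaw -21.5 F [-0.58  0.03 -0.01] M [-0.032 -0.017 -0.014] w 0.0597 g 0.0 q6 1.326
tau6 -0.013
```

apply_moves(steps=[{"translation": [0, 0, 0], "rotation": [0, 0, 0]}, {"translation": [0, 0, 0], "rotation": [0, 0, 0]}, {"translation": [0, 0, 0], "rotation": [0, 0, 0]}, {"translation": [0, 0, 0], "rotation": [0, 0, 0]}, {"translation": [0, 0, 0], "rotation": [0, 0, 0]}, {"translation": [0, 0, 0], "rotation": [0, 0, 0]}, {"translation": [0, 0, 0], "rotation": [0, 0, 0]}, {"translation": [0, 0, 0], "rotation": [0, 0, 0]}, {"translation": [0, 0, 0], "rotation": [0, 0, 0]}, {"translation": [0, 0, 0], "rotation": [0, 0, 0]}], jaw=1, newtons=10)

```text
t: 15.42
eef_pos: [0.4917, -0.2584, 0.0413]
ee_rot: [3.141, -0.0, -0.375]
force: [-1.7, -3.4, 3.1]
width: 0.0362
gripper_force: 10.0
```

```bash
python3 av.py 3
```

```text
t 15.57
yaw Fx Fy Fz Mx My Mz tau6 w z
[-2.1476e+01 -1.8230e+00 -3.3460e+00  4.2900e+00 -1.3390e+00  6.7100e-01
  4.8000e-02 -2.0000e-02  3.5891e+01  4.1286e+01]
[0.001 0.412 0.03  0.13  0.073 0.052 0.029 0.    0.077 0.014]
```

View pics/last.png

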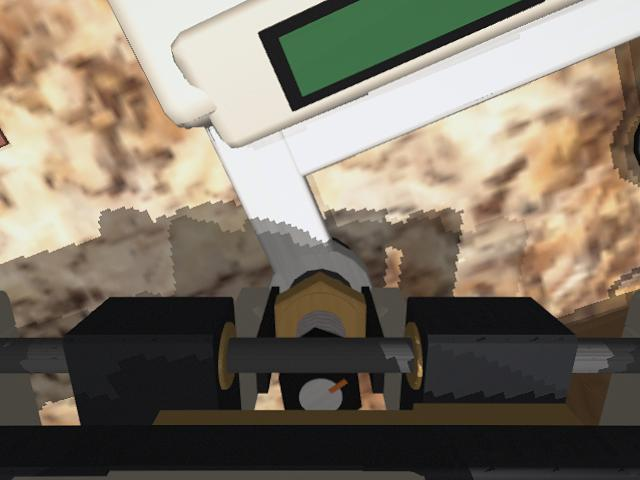

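apply_moves(steps=[{"translation": [-0.001, -0.001, 0], "rotation": [0, 0, 0]}, {"translation": [-0.001, -0.002, 0], "rotation": [0, 0, 0]}, {"translation": [-0.001, -0.002, 0], "rotation": [0, 0, 0]}, {"translation": [-0.001, -0.002, -0.0004], "rotation": [0, 0, -0.14]}, {"translation": [-0.001, -0.002, -0.0008], "rotation": [0, 0, -0.28]}, {"translation": [-0.001, -0.002, -0.0012], "rotation": [0, 0, -0.42]}, {"translation": [-0.001, -0.002, -0.0016], "rotation": [0, 0, -0.56]}, {"translation": [-0.001, -0.002, -0.002], "rotation": [0, 0, -0.7]}, {"translation": [-0.001, -0.002, -0.0024], "rotation": [0, 0, -0.84]}, {"translation": [-0.001, -0.002, -0.0027], "rotation": [0, 0, -1]}], newtons=30)

```text
t: 16.4
eef_pos: [0.4918, -0.2583, 0.0406]
ee_rot: [-3.141, -0.0, -0.902]
force: [-1.3, 1.3, 5.2]
width: 0.0355
gripper_force: 29.9
```

```bash
python3 av.py 3
```

```text
t 16.55
yaw Fx Fy Fz Mx My Mz tau6 w z
[-5.1759e+01 -1.2570e+00  3.4000e-02  5.7800e+00  1.0900e-01  4.1300e-01
 -3.5000e-02 -2.1900e-01  3.5594e+01  4.0599e+01]
[0.228 0.408 0.499 0.218 0.016 0.046 0.02  0.894 0.171 0.01 ]
```

apply_moves(steps=[{"translation": [0, 0, -0.0003], "rotation": [0, 0, -0.12]}, {"translation": [0, 0, -0.0006], "rotation": [0, 0, -0.24]}, {"translation": [0, 0, -0.001], "rotation": [0, 0, -0.36]}, {"translation": [0, 0, -0.0013], "rotation": [0, 0, -0.48]}, {"translation": [0, 0, -0.0016], "rotation": [0, 0, -0.6]}, {"translation": [0, 0, -0.0019], "rotation": [0, 0, -0.72]}, {"translation": [0, 0, -0.0022], "rotation": [0, 0, -0.84]}, {"translation": [0, 0, -0.0025], "rotation": [0, 0, -0.94]}, {"translation": [0, 0, -0.0027], "rotation": [0, 0, -1]}, {"translation": [0, 0, -0.0027], "rotation": [0, 0, -1]}], newtons=45)

```text
t: 17.38
eef_pos: [0.4921, -0.2582, 0.04]
ee_rot: [-3.14, 0.0, -1.424]
force: [0.1, 0.9, 5.6]
width: 0.0355
gripper_force: 44.8
```

```bash
python3 av.py 3
```

```text
t 17.53
yaw Fx Fy Fz Mx My Mz tau6 w z
[-8.1494e+01  1.5900e-01  8.7100e-01  5.2440e+00  3.8400e-01  1.6200e-01
 -4.2000e-02 -7.3000e-02  3.5453e+01  3.9952e+01]
[0.011 0.241 0.244 0.376 0.025 0.035 0.036 0.108 0.241 0.013]
```

apply_moves(steps=[{"translation": [0, 0, -0.0002], "rotation": [0, 0, -0.08]}, {"translation": [0, 0, -0.0004], "rotation": [0, 0, -0.16]}, {"translation": [0, 0, -0.0006], "rotation": [0, 0, -0.24]}, {"translation": [0, 0, -0.0008], "rotation": [0, 0, -0.32]}, {"translation": [0, 0, -0.001], "rotation": [0, 0, -0.4]}, {"translation": [0, 0, -0.0012], "rotation": [0, 0, -0.46]}, {"translation": [0, 0, -0.0012], "rotation": [0, 0, -0.46]}, {"translation": [0, 0, -0.0012], "rotation": [0, 0, -0.46]}, {"translation": [0, 0, -0.0012], "rotation": [0, 0, -0.46]}, {"translation": [0, 0, -0.0012], "rotation": [0, 0, -0.46]}])

```text
t: 18.37
eef_pos: [0.4922, -0.2582, 0.0396]
ee_rot: [-3.14, 0.0, -1.662]
force: [0.4, 3.1, 5.8]
width: 0.0359
gripper_force: 44.9
```

```bash
python3 av.py 3
```

```text
t 18.52
yaw Fx Fy Fz Mx My Mz tau6 w z
[-9.5199e+01  4.6800e-01  2.8400e+00  5.3220e+00  9.9700e-01 -2.2900e-01
 -2.7000e-02  4.9000e-02  3.5312e+01  3.9659e+01]
[0.002 0.495 0.53  0.096 0.013 0.024 0.01  0.    0.034 0.011]
```

apply_moves(steps=[{"translation": [0, 0.001, -0.0001], "rotation": [0, 0, -0.04]}, {"translation": [0, 0.001, -0.0002], "rotation": [0, 0, -0.08]}, {"translation": [0, 0.001, -0.0003], "rotation": [0, 0, -0.12]}, {"translation": [0, 0.001, -0.0004], "rotation": [0, 0, -0.16]}, {"translation": [0, 0.001, -0.0005], "rotation": [0, 0, -0.2]}, {"translation": [0, 0.001, -0.0005], "rotation": [0, 0, -0.2]}, {"translation": [0, 0.001, -0.0005], "rotation": [0, 0, -0.2]}, {"translation": [0, 0.001, -0.0005], "rotation": [0, 0, -0.2]}, {"translation": [0, 0.001, -0.0005], "rotation": [0, 0, -0.2]}, {"translation": [0, 0.001, -0.0005], "rotation": [0, 0, -0.2]}])

```text
t: 19.35
eef_pos: [0.4921, -0.2583, 0.0395]
ee_rot: [-3.14, 0.0, -1.767]
force: [2.9, 3.7, 4.6]
width: 0.0354
gripper_force: 44.9
```

```bash
python3 av.py 3
```

```text
t 19.5
yaw Fx Fy Fz Mx My Mz tau6 w z
[-1.01257e+02  2.84200e+00  3.72000e+00  5.13900e+00  1.51900e+00
 -1.23600e+00 -3.90000e-02  4.80000e-02  3.55450e+01  3.95050e+01]
[0.002 0.528 0.653 0.506 0.018 0.028 0.006 0.    0.202 0.008]
```

apply_moves(steps=[{"translation": [0.001, 0.001, -0.0001], "rotation": [0, 0, -0.04]}, {"translation": [0.001, 0.001, -0.0002], "rotation": [0, 0, -0.08]}, {"translation": [0.001, 0.001, -0.0003], "rotation": [0, 0, -0.12]}, {"translation": [0.001, 0.001, -0.0004], "rotation": [0, 0, -0.16]}, {"translation": [0.001, 0.001, -0.0005], "rotation": [0, 0, -0.2]}, {"translation": [0.001, 0.001, -0.0005], "rotation": [0, 0, -0.2]}, {"translation": [0.001, 0.001, -0.0005], "rotation": [0, 0, -0.2]}, {"translation": [0.001, 0.001, -0.0005], "rotation": [0, 0, -0.2]}, {"translation": [0.001, 0.001, -0.0005], "rotation": [0, 0, -0.2]}, {"translation": [0.001, 0.001, -0.0005], "rotation": [0, 0, -0.2]}])

```text
t: 20.33
eef_pos: [0.4922, -0.2583, 0.0394]
ee_rot: [-3.141, 0.0, -1.872]
force: [2.6, 1.9, 5.3]
width: 0.0354
gripper_force: 44.9
```

```bash
python3 av.py 3
```

```text
t 20.48
yaw Fx Fy Fz Mx My Mz tau6 w z
[-1.07261e+02  2.83700e+00  2.50500e+00  5.20900e+00  9.53000e-01
 -1.10000e+00 -4.50000e-02  3.60000e-02  3.53570e+01  3.93860e+01]
[0.002 0.595 0.676 0.224 0.004 0.013 0.031 0.    0.041 0.003]
```

apply_moves(steps=[{"translation": [0.002, 0.001, -0.0001], "rotation": [0, 0, -0.04]}, {"translation": [0.002, 0.001, -0.0002], "rotation": [0, 0, -0.08]}, {"translation": [0.002, 0.001, -0.0003], "rotation": [0, 0, -0.12]}, {"translation": [0.002, 0.001, -0.0004], "rotation": [0, 0, -0.16]}, {"translation": [0.002, 0.001, -0.0005], "rotation": [0, 0, -0.2]}, {"translation": [0.002, 0.001, -0.0005], "rotation": [0, 0, -0.2]}, {"translation": [0.002, 0.001, -0.0005], "rotation": [0, 0, -0.2]}, {"translation": [0.002, 0.001, -0.0005], "rotation": [0, 0, -0.2]}, {"translation": [0.002, 0.001, -0.0005], "rotation": [0, 0, -0.2]}, {"translation": [0.002, 0.001, -0.0005], "rotation": [0, 0, -0.2]}])

```text
t: 21.32
eef_pos: [0.4923, -0.2582, 0.0392]
ee_rot: [-3.141, -0.0, -1.977]
force: [1.0, 0.2, 5.8]
width: 0.0357
gripper_force: 44.9
```

```bash
python3 av.py 3
```

```text
t 21.47
yaw Fx Fy Fz Mx My Mz tau6 w z
[-1.13264e+02  1.53100e+00  6.41000e-01  5.60600e+00  3.49000e-01
 -7.04000e-01 -5.60000e-02  3.70000e-02  3.53680e+01  3.92410e+01]
[0.001 0.397 0.542 0.337 0.029 0.007 0.015 0.    0.266 0.004]
```

apply_moves(steps=[{"translation": [0.001, 0, -0.0001], "rotation": [0, 0, -0.04]}, {"translation": [0.001, 0, -0.0002], "rotation": [0, 0, -0.08]}, {"translation": [0.001, 0, -0.0003], "rotation": [0, 0, -0.12]}, {"translation": [0.001, 0, -0.0004], "rotation": [0, 0, -0.16]}, {"translation": [0.001, 0, -0.0005], "rotation": [0, 0, -0.2]}, {"translation": [0.001, 0, -0.0005], "rotation": [0, 0, -0.2]}, {"translation": [0.001, 0, -0.0005], "rotation": [0, 0, -0.2]}, {"translation": [0.001, 0, -0.0005], "rotation": [0, 0, -0.2]}, {"translation": [0.001, 0, -0.0005], "rotation": [0, 0, -0.2]}, {"translation": [0.001, 0, -0.0005], "rotation": [0, 0, -0.2]}])

```text
t: 22.3
eef_pos: [0.4924, -0.2582, 0.0391]
ee_rot: [3.142, -0.001, -2.081]
force: [0.5, 1.0, 6.4]
width: 0.0355
gripper_force: 44.9
```

```bash
python3 av.py 3
```

```text
t 22.45
yaw Fx Fy Fz Mx My Mz tau6 w z
[-119.222    0.673    1.067    6.315    0.383   -0.444    0.324   -0.319
   35.427   39.122]
[0.001 0.464 0.195 0.198 0.014 0.004 0.033 0.    0.217 0.015]
```

apply_moves(steps=[{"translation": [0, 0, 0], "rotation": [0, 0, -0.02]}, {"translation": [0, 0, 0], "rotation": [0, 0, -0.04]}, {"translation": [0, 0, 0], "rotation": [0, 0, -0.06]}, {"translation": [0, 0, 0], "rotation": [0, 0, -0.07]}, {"translation": [0, 0, 0], "rotation": [0, 0, -0.07]}, {"translation": [0, 0, 0], "rotation": [0, 0, -0.07]}, {"translation": [0, 0, 0], "rotation": [0, 0, -0.07]}, {"translation": [0, 0, 0], "rotation": [0, 0, -0.07]}, {"translation": [0, 0, 0], "rotation": [0, 0, -0.07]}, {"translation": [0, 0, 0], "rotation": [0, 0, -0.07]}])

```text
t: 23.28
eef_pos: [0.4923, -0.2582, 0.0391]
ee_rot: [3.142, -0.001, -2.117]
force: [1.4, 1.0, 6.4]
width: 0.0355
gripper_force: 45.0
```

```bash
python3 av.py 4
```

```text
t 23.48
yaw Fx Fy Fz Mx My Mz tau6 w z
[-121.296    1.021    0.826    5.68     0.317   -0.525    0.524   -0.525
   35.456   39.092]
[0.001 0.243 0.237 0.737 0.03  0.025 0.024 0.    0.122 0.012]
```

apply_moves(steps=[{"translation": [0, 0, 0], "rotation": [0, 0, 0]}, {"translation": [0, 0, 0], "rotation": [0, 0, 0]}, {"translation": [0, 0, 0], "rotation": [0, 0, 0]}, {"translation": [0, 0, 0], "rotation": [0, 0, 0]}, {"translation": [0, 0, 0], "rotation": [0, 0, 0]}, {"translation": [0, 0, 0], "rotation": [0, 0, 0]}, {"translation": [0, 0, 0], "rotation": [0, 0, 0]}, {"translation": [0, 0, 0], "rotation": [0, 0, 0]}, {"translation": [0, 0, 0], "rotation": [0, 0, 0]}, {"translation": [0, 0, 0], "rotation": [0, 0, 0]}], jaw=-0.23)

```text
t: 24.32
eef_pos: [0.4925, -0.2579, 0.039]
ee_rot: [-3.142, -0.0, -2.118]
force: [-0.2, -0.5, -0.7]
width: 0.0536
gripper_force: 0.0
```

```bash
python3 av.py 2
```

```text
t 24.42
yaw Fx Fy Fz Mx My Mz tau6 w z
[-1.2138e+02  6.1000e-02 -6.5700e-01  1.7000e-02  8.4000e-02 -8.1000e-02
 -4.5000e-02 -0.0000e+00  5.4042e+01  3.8980e+01]
[0.001 0.21  0.779 0.432 0.017 0.016 0.025 0.    0.005 0.006]
```

apply_moves(steps=[{"translation": [0, 0, 0.05], "rotation": [0, 0, 0]}, {"translation": [0, 0, 0.1], "rotation": [0, 0, 0]}, {"translation": [0, 0, 0.18], "rotation": [0, 0, 0]}, {"translation": [0, 0, 0.26], "rotation": [0, 0, 0]}, {"translation": [0, 0, 0.36], "rotation": [0, 0, 0]}, {"translation": [0, 0, 0.48], "rotation": [0, 0, 0]}, {"translation": [0, 0, 0.6], "rotation": [0, 0, 0]}, {"translation": [0, 0, 0.6], "rotation": [0, 0, 0]}, {"translation": [0, 0, 0.6], "rotation": [0, 0, 0]}, {"translation": [0, 0, 0.6], "rotation": [0, 0, 0]}])

```text
t: 25.25
eef_pos: [0.4921, -0.2577, 0.1887]
ee_rot: [3.141, 0.0, -2.119]
force: [-0.3, 0.6, -0.9]
width: 0.054
gripper_force: 0.0
```

```bash
python3 av.py 2
```

```text
t 25.35
yaw Fx Fy Fz Mx My Mz tau6 w z
[-1.21392e+02 -5.24000e-01  3.04000e-01 -3.40000e-01  6.50000e-02
 -5.90000e-02 -1.70000e-02  0.00000e+00  5.39810e+01  1.87946e+02]
[0.001 0.773 0.109 0.012 0.005 0.016 0.019 0.    0.07  0.157]
```

View pics/last.png

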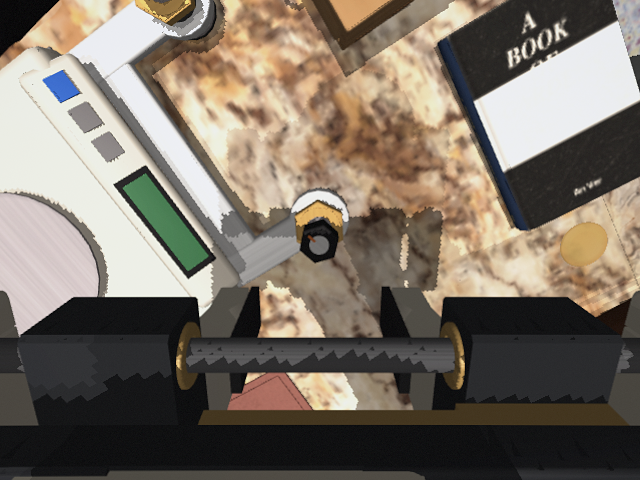

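The foot stands free of the gripper, with the head at (319,243) and the nut seated just above it. The fingers are well above both.

```bash
python3 -c "
from station import *
print(job_done())"
```

```text
the job is handed in; nothing more can be done
None
```

The foot is wound down onto its shoe (about 0.35 N m measured while held), the jam nut is nipped up (about 0.53 N m), the gripper is clear, and the job was handed in at about 25 s; no verdict was returned.

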